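Clip the earth-test grabber onto the slicer's earth stud

ROBOT

A 6-joint arm with a two-finger parallel gripper is mounted at the origin on the work surface. World frame = base frame: x ahead of the robot, y to its left, z up, the work surface at z = 0. Lengths are in m, angles in rad, forces in N, time in s.
With the tool pointing down it reaches from about 0.35 to 0.975 m from the base axis. Payload 4.9 kg.
Tool frame: the origin (TCP) lies at the very end of the fingers, on their centre line; the grasp point (between the pads) lies 19 mm behind it (ctrl.grasp_offset is the distance from the TCP to the grasp point, in m); z points along the fingers, y is the line along which they close (so a half turn about z gives the same grasp; the last joint's range is limited). The gripper opens to 85 mm and grips with 20 to 120 N. Pads are 22 mm wide; open, the fingers measure 114 mm over their backs; the gripper's body (76 mm by 85 mm) begins 54 mm behind the grasp point. The pads swing forward as they close: fully open they stand 13 mm farther back than shut.
Start: joints at [1.057, 0.053, 1.613, -0, 1.476, -0.119], TCP at [0.24, 0.577, 0.231] pointing down, gripper open.
Joint ranges: [-3.01, 3.01], [-1.01, 2.22], [0.06, 2.58], [-1.02, 4.17], [0.09, 2.62], [-3.14, 3.14]. Speed limits (rad/s): [2.57, 2.57, 3.14, 3.14, 3.14, 3.14].

INTERFACE

Orientations are given as a rotation vector (axis times angle).
In Python, from station import ctrl, optics gives the robot as it stands.
- The arm moves only by the shell command python3 -m handwheel 'ROWS' [OPENING] [FORCE]. ROWS is JSON, a list of rows, each an object of numbers: "tx", "ty", "tz": the shift along the tool's x, y, z in mm; "roll": the turn about the tool's z in rad. A call has 1 to 12 rows; each row shifts and turns the commanded pose from where the row before left it, along the tool's axes as they then stand; what a row does not reach is not made up. A row lasts 1/12 s, in which the tool goes at most 41.7 mm and 7.16 degrees, less where a joint would pass 70% of its speed; a pose out of reach is approached as far as the arm can. A call with a gripper value outside its range is refused whole. OPENING is the finger opening in mm, from 0 to 85.4, set as the call begins (- or left out, the last holds). The fingers move at their own pace and stop on an object; FORCE is the grip in N (left out, the last holds). Time passes only in rows, so rows that do not move let the fingers close. It gives the time, the measured TCP pose, the force, the opening and the grip force at its end, in the units of the state.
- ctrl.get_obs(): the state, without advancing time (a new reading comes with each control period).
- optics.get_image(name): name is "side" or "top"; returns (picture, depth): 400x640x3 uint8, red, green, blue; 400x640 float32, m along the optical axis (not along the pixel's ray), 0 where there is no reading.
- optics.camera_params(name): a dict with "mtx" (3x3 intrinsics, pixels), "extrinsics" (4x4, takes a point from camera to world coordinates). Camera axes: x right, y down, z forward; pixel columns grow to the right and rows downward; lengths in m; the calibration is good to about 2 mm. A picture is of the moment at which its call begins. camera_params takes no time and is no camera call.
- ctrl.finish_job(): hands the job in; it is judged then, once.
The state is a dict: "t": time; "q": joint angles; "dq": joint speeds; "effort": joint torques, N m; "tool_pos": TCP position; "tool_rot": TCP orientation; "contact_force": force on the tool from outside, world axes, zero at the start; "wrist_torque": the same for the moment, N m; "opening": finger opening in m; "grip_force": force on a finger pad.
Only numpy, scipy, OpenCV 4.12 (cv2) and the standard library are available. Lean on these libraries where they do the work, as an engineer would, in place of code of your own. Each camera call takes 0.05 s, during which the arm holds its last target. There are 200 camera calls.

TASK

The slicer base is upside down on the bench for its earth test. Take the grabber probe from its rest, press its plunger between the fingers so that the hook runs out, catch the earth stud on the casting's side lug in the hook, and let the plunger go so that the probe stays clipped on the stud by itself, clear of the bench. Bring the hook up to the stud gently, stopping as soon as its wire touches, and leave the other things on the bench where they lie.

Things in the scene. Friction and masses are not known exactly. Their poses are not given: they have to be found in the camera images.
- probe: Black grabber probe (test clip, 46 g). x forward along its axis, z up; origin on the axis at the FRONT face of the round finger flange (48 mm diameter, x = -5 to 0 mm). Ahead: 9 mm square shaft to x = 86, then nose 11 wide (y), 12 high, flat end at x = 100. Behind: 16 mm square collar to x = -27, rod, thumb cap. Flange front and cap rear are free above the shaft.
- cap (a point): Centre of the rear face of the plunger's round thumb cap (38 mm diameter, 6 mm thick), axes of the probe. It is 46 mm behind the flange's front face with the plunger out, 34 mm fully pressed. Squeeze cap and flange front together, from above, to press it; the fingertips must stay over 4.5 mm above the axis (the shaft).
- plunger (a joint): Plunger travel, m: 0 = out, hook drawn back against the nose; 0.012 = fully pressed, hook 12 mm ahead of the nose's end face. Spring 8 N at 0, 11.7 N fully pressed: a grip of 20 N or more presses it to its stop. With the 6 mm stud caught it rests near 0.005; near 0 means a miss.
- hook (a point): On the plunger: middle of the hook crossbar's inner face, at (100 + plunger travel, 1.5, 0) mm in the probe's frame. 2.5 mm wire leaves the nose at y = -4, crosses ahead of it to y = +7, ends in a lip turned back 1.75 mm. It is open to +y: a post enters sideways, moving to -y in the probe frame, until it stops on the straight wire (centre of a 6 mm post at y = 0.25).
- jaw (a point): Point fixed on the probe at (103, 0, 0) mm in its frame, 3 mm ahead of the nose's end face: where the axis of a caught stud lies.
- rest: Bare aluminium probe rest, fixed: foot 150 x 56 x 5 mm, two uprights up to 39 mm high with notches open at the top, at x = -16 and 72 mm, 1 mm play each side: the probe lifts straight out. Axes as the probe lying in it; origin on the bench, 36 mm below the probe's origin.
- casting: Base casting of a food slicer, upside down, fixed: aluminium tray 360 (x) by 300 (y) by 62 mm high, four black rubber feet to 91 mm at its corners; motor (to 115 mm high), rod, electronics box inside. Origin: centre of the underside. A level earth lug, 60 (x) mm by 40 mm, sticks out of the outside of its -y wall.
- slot (a point): Middle of the slot in the earth lug, on the lug's top, 46 mm above the bench, 18 mm out from the wall; axes of the casting. The slot runs along x. The earth stud, an upright plain steel rod 6 mm in diameter, 36 mm high, is clamped in it with its axis up to 8 mm either way in x, 0 in y: just where must be felt or seen. Push it with 10 N at most. Nut and washer cover its foot (6.5 mm).
- catch (a point): Point 20 mm above the slot's middle, fixed on the casting: a good height for the probe's axis. There is free room beside the lug on the -y side. A level probe along the casting's y, nose to +y, hook out, catches the stud when drawn along the slot towards the casting's -x.
- spanner: Bystander: steel open spanner, 170 mm, lying flat.
- screwdriver: Bystander: screwdriver with black handle, 200 mm.
- foot: Bystander: spare black rubber foot, 42 mm across, 24 mm high.
- bearing: Bystander: steel ball bearing ring, 52 mm across, 15 mm high.
- knob: Bystander: black round clamp knob, 44 mm across, 34 mm high.
- grease: Bystander: white grease jar, 60 mm across, 55 mm high.
- meter: Bystander: grey hand multimeter, 150 x 78 x 43 mm.
There are look-alikes about, which are no part of the job. Leave any orange look-alike of the rest alone.

How it is judged:
By the outcome, as a careful person would: the job done as asked, in the order asked, and still so for the second after the job is handed in, with the robot touching nothing.
It also fails if it takes over 42 s, if anything falls off the work surface, if the arm or the gripper's body presses on something with over 40 N, if the wrist force passes 120 N, or if a joint passes its speed limit or range.

## Working session

There is one attempt and no reset: what is moved stays moved. The work goes in short steps, Python scripts to look and compute and a shell command to move; the robot and the scene stay as the last step left them, time stands still between calls to the robot, and variables do not carry over. Pictures are saved under pics/ and viewed, at most 10 in all, crops included, and the job is handed in when it is done.

```bash
mkdir -p pics; ls; python3 - <<'E'
from station import ctrl, optics
import cv2,numpy as np
for n in("top","side"):
    im,d=optics.get_image(n); cv2.imwrite(f"pics/{n}0.png",im[:,:,::-1]); np.savez(f"{n}0.npz",im=im,d=d)
    p=optics.camera_params(n); print(n,np.round(p["mtx"],1).tolist(),np.round(p["extrinsics"],3).tolist())
o=ctrl.get_obs(); print(o["t"],o["tool_pos"],o["tool_rot"],o["contact_force"],o["opening"],ctrl.grasp_offset)
E
```

```text
pics
top [[367.4, 0.0, 320.3], [0.0, 367.4, 198.4], [0.0, 0.0, 1.0]] [[0.026, -0.984, 0.178, 0.4], [-1.0, -0.026, 0.003, -0.127], [0.002, -0.178, -0.984, 1.146], [0.0, 0.0, 0.0, 1.0]]
side [[364.3, 0.0, 314.0], [0.0, 364.3, 203.0], [0.0, 0.0, 1.0]] [[0.992, -0.082, 0.101, 0.485], [-0.13, -0.632, 0.764, -0.823], [0.001, -0.77, -0.638, 0.673], [0.0, 0.0, 0.0, 1.0]]
0.1 [0.24009669 0.57643119 0.23017695] [-6.16020532e-01 -3.07998761e+00  2.82297560e-03] [-0.4799384   0.52852659 -0.63998621] 0.08531771662624249 0.0187
```

View pics/top0.png

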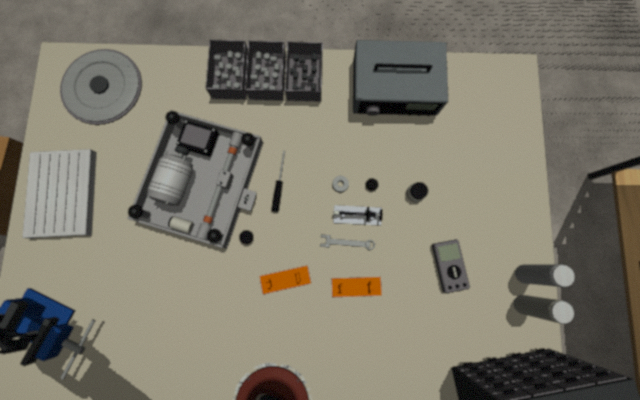

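View pics/side0.png

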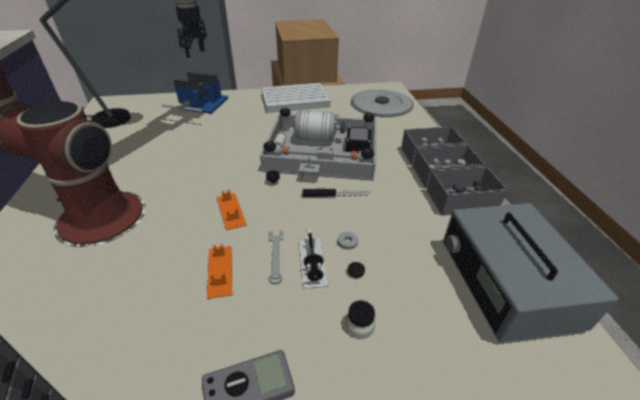

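The top view shows the black probe in the aluminium rest at about (358,215), nose to the left, and the lug on the casting at (247,200). Look-alikes are the two orange rests at (285,279) and (356,287), and also the screwdriver (278,190) and spanner (348,243). In the side view the probe is at (313,260) and the lug at (309,170). I choose the probe in the bare aluminium rest and check it in one close crop.

```bash
python3 - <<'E'
import cv2,numpy as np
t=np.load("top0.npz")["im"];s=np.load("side0.npz")["im"]
def c(im,x,y,w,h): return cv2.resize(im[y:y+h,x:x+w],(400,300),interpolation=cv2.INTER_CUBIC)
a=np.vstack([np.hstack([c(t,324,190,64,48),c(t,224,170,64,48)]),np.hstack([c(s,273,225,80,60),c(s,277,145,64,48)])])
cv2.imwrite("pics/crop1.png",a[:,:,::-1])
E
```

```text
(no output)
```

View pics/crop1.png

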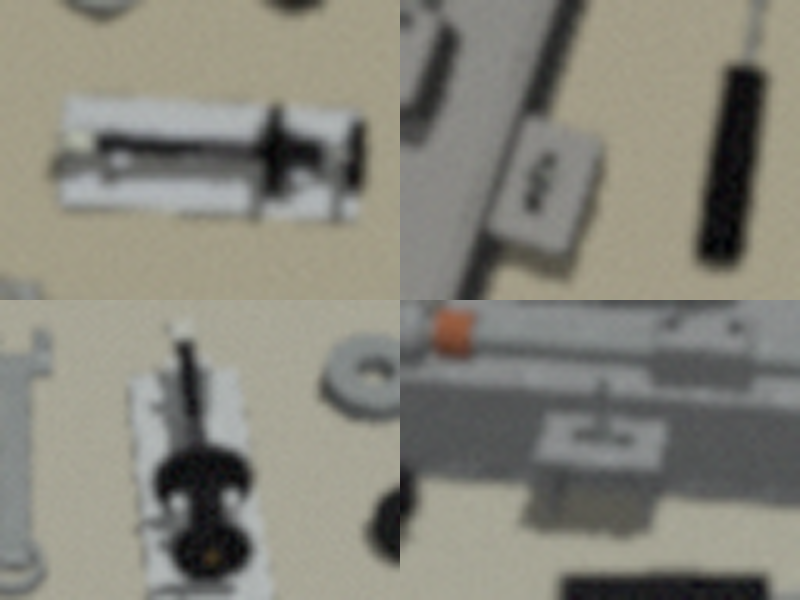

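```bash
cat > h.py <<'E'
import numpy as np,cv2
from station import ctrl,optics
def load(n,tag="0"):
    z=np.load(f"{n}{tag}.npz");return z["im"],z["d"]
def ray(n,uv,z):
    p=optics.camera_params(n);K,E=p["mtx"],p["extrinsics"]
    uv=np.atleast_2d(np.asarray(uv,float))
    r=np.c_[(uv[:,0]-K[0,2])/K[0,0],(uv[:,1]-K[1,2])/K[1,1],np.ones(len(uv))]@E[:3,:3].T
    o=E[:3,3];return o+r*((z-o[2])/r[:,2])[:,None]
def cloud(n,d):
    p=optics.camera_params(n);K,E=p["mtx"],p["extrinsics"]
    v,u=np.mgrid[:400,:640]
    P=np.stack([(u-K[0,2])/K[0,0]*d,(v-K[1,2])/K[1,1]*d,d],-1)
    return P@E[:3,:3].T+E[:3,3]
def proj(n,X):
    p=optics.camera_params(n);K,E=p["mtx"],p["extrinsics"]
    c=(np.atleast_2d(X)-E[:3,3])@E[:3,:3];return (c@K.T)[:,:2]/c[:,2:]
E
python3 - <<'E'
from h import *
np.set_printoptions(precision=4,suppress=True)
t,dt=load("top");s,ds=load("side")
g=t.max(2).astype(int)
# rest foot
m=np.zeros(g.shape,np.uint8); m[195:240,324:392]=((t.min(2)>165)&(t.max(2).astype(int)-t.min(2)<25))[195:240,324:392]
c=max(cv2.findContours(cv2.morphologyEx(m,cv2.MORPH_CLOSE,np.ones((9,9))),0,2)[0],key=cv2.contourArea)
W=ray("top",c[:,0,:],.005)[:,:2]; r=cv2.minAreaRect((W*1000).astype(np.float32)); print("rest",r)
# black parts by depth
for n,im,d,b in(("top",t,dt,(195,235,330,392)),("side",s,ds,(225,290,290,335))):
    P=cloud(n,d); k=np.zeros(d.shape,bool);k[b[0]:b[1],b[2]:b[3]]=1
    k&=(im.max(2)<60)&(d>0)
    Q=P[k]; print(n,len(Q),Q[:,2].min(),Q[:,2].max())
    for lo,hi in((.02,.03),(.03,.045),(.045,.07)):
        q=Q[(Q[:,2]>lo)&(Q[:,2]<hi)]
        print(lo,len(q)); print(q[np.argsort(q[:,1])][::max(1,len(q)//14)])
# feet
P=cloud("top",dt)
k=(g<50).astype(np.uint8); k[:,:120]=0;k[:,270:]=0;k[:100]=0;k[255:]=0
k&=((P[...,2]>.07)).astype(np.uint8)
n,l,st,ce=cv2.connectedComponentsWithStats(k)
for i in range(1,n):
    if st[i,4]>15: print("foot",st[i],ce[i],ray("top",ce[i],.088))
# lug by height
k=np.zeros(g.shape,bool);k[185:225,232:265]=1
k&=(P[...,2]>.035)&(P[...,2]<.055);q=P[k];print("lug",len(q),cv2.minAreaRect((q[:,:2]*1000).astype(np.float32)),np.median(q[:,2]))
print(t[180:222:2,234:264:2].mean(2).astype(int))
E
```

```text
rest ((578.378662109375, -238.15737915039062), (12.712942123413086, 135.1815948486328), 1.5123987197875977)
top 106 0.0014217402645628763 0.06233896616802448
0.02 7
[[ 0.5494 -0.306   0.0224]
 [ 0.5463 -0.306   0.0225]
 [ 0.5483 -0.2659  0.0226]
 [ 0.5514 -0.2659  0.0232]
 [ 0.5449 -0.2657  0.0251]
 [ 0.5418 -0.2656  0.0255]
 [ 0.5382 -0.2652  0.0293]]
0.03 58
[[ 0.5599 -0.3069  0.0364]
 [ 0.5562 -0.3061  0.0415]
 [ 0.5591 -0.2882  0.039 ]
 [ 0.5553 -0.2845  0.0439]
 [ 0.5552 -0.2786  0.0429]
 [ 0.5613 -0.2756  0.0426]
 [ 0.5644 -0.2666  0.041 ]
 [ 0.5521 -0.2637  0.0404]
 [ 0.5546 -0.2573  0.0436]
 [ 0.554  -0.2212  0.041 ]
 [ 0.5574 -0.2154  0.0371]
 [ 0.5537 -0.2091  0.0407]
 [ 0.5568 -0.2     0.0389]
 [ 0.5599 -0.191   0.0372]
 [ 0.5594 -0.1847  0.0393]]
0.045 38
[[ 0.5429 -0.3076  0.0502]
 [ 0.5639 -0.3074  0.0518]
 [ 0.5484 -0.307   0.0539]
 [ 0.5453 -0.3069  0.0548]
 [ 0.5486 -0.2868  0.0485]
 [ 0.5519 -0.2812  0.0455]
 [ 0.5619 -0.2704  0.0589]
 [ 0.5587 -0.2702  0.0603]
 [ 0.5495 -0.2701  0.061 ]
 [ 0.5387 -0.2684  0.0514]
 [ 0.55   -0.2676  0.0573]
 [ 0.5468 -0.2674  0.0587
[... 2761 characters left out ...]
0 148]
 [133 125  98 112 133 100  81 119 134 135  98 135 150 151 150]
 [126 121  92 129 132  78  91 134 135 124  86 141 151 152 151]
 [121 114 104 132 131 121 119 140 135 106  98 143 149 150 152]
 [125  93  99 129 134 139 135 137 135  94 123 152 150 152 152]
 [123  63  48  78 102 117 128 136 123  95 140 152 150 149 150]
 [109  48  42  66  82  80  87 101  88 108 148 151 152 151 151]
 [ 89  42  55 101 108  94  83  84  86 123 149 150 147 153 151]
 [ 64  44  96 147 149 139 119 109 104 143 153 154 151 151 151]
 [ 48  48 112 149 151 152 150 151 146 151 151 151 153 152 147]
 [ 40  70 134 151 149 152 150 150 151 150 150 151 152 150 152]
 [ 44  94 147 150 149 149 152 150 151 151 151 153 151 151 150]]
```

```bash
python3 - <<'E'
from h import *
np.set_printoptions(precision=4,suppress=True)
t,dt=load("top");s,ds=load("side")
Pt=cloud("top",dt);Ps=cloud("side",ds)
# rest direction: hull of all non-bench pixels (low saturation) near
for n,im,P in(("top",t,Pt),("side",s,Ps)):
    k=(abs(P[...,0]-.555)<.035)&(P[...,1]>-.262)&(P[...,1]<-.17)&(im.max(2)<70)&(P[...,2]>.034)&(P[...,2]<.045)
    q=P[k]; v,u=np.nonzero(k); w=ray(n,np.c_[u,v],.038); f=np.polyfit(w[:,1],w[:,0],1); print(n,"shaft",len(q),f,"x at y=-.265:",np.polyval(f,-.265),"-.165",np.polyval(f,-.165))
    k=(abs(P[...,0]-.555)<.035)&(P[...,2]>.012)&(P[...,2]<.07)&(im.max(2)<70)
    a=P[k&(abs(P[...,1]+.27)<.008)&(P[...,2]>.03)];b=P[k&(P[...,1]<-.298)]
    print(" flange x ext",a[:,0].min(),a[:,0].max(),"y pct",np.percentile(a[:,1],[2,50,98]),"cap x",b[:,0].min(),b[:,0].max(),"y",np.percentile(b[:,1],[2,50,98]))
sat=t.max(2).astype(int)-t.min(2)
k=((sat<22)&(Pt[...,0]>.5)&(Pt[...,0]<.65)&(Pt[...,1]<-.1)&(abs(Pt[...,0]-.557)<.045)&(Pt[...,1]>-.34)).astype(np.uint8)
c=np.vstack(cv2.findContours(k,0,2)[0]);print("rest",cv2.minAreaRect((ray("top",c[:,0],.005)[:,:2]*1000).astype(np.float32)))
# casting frame
F=np.array([[.8287,.332],[.7659,.0993],[.5387,.4116],[.4737,.179]]);C=F.mean(0)
ex=(F[0]+F[1]-F[2]-F[3]);ex/=np.hypot(*ex);ey=(F[0]+F[2]-F[1]-F[3]);ey/=np.hypot(*ey)
print("C",C,"yaw",np.degrees(np.arctan2(ex[1],ex[0])),np.degrees(np.arctan2(-ey[0],ey[1])))
ex=ex+np.array([ey[1],-ey[0]]);ex/=np.hypot(*ex);ey=np.array([-ex[1],ex[0]])
for n,im,P in(("top",t,Pt),("side",s,Ps)):
    rel=np.stack([(P[...,:2]-C)@ex,(P[...,:2]-C)@ey],-1)
    k=(P[...,2]>.038)&(P[...,2]<.053)&(rel[...,1]<-.155)&(rel[...,1]>-.21)&(abs(rel[...,0])<.12)
    q=rel[k];print(n,"lug rel pct",len(q),np.percentile(q,[1,5,50,95,99],axis=0).T*1000)
    # wall
    # slot dark
S=cv2.cvtColor(s,6);print(S[154:174,296:324])
print(np.round(ds[156:172:1,304:316],3))
np.savez("cast.npz",C=C,ex=ex,ey=ey)
E
```

```text
top shaft 46 [0.0366 0.5642] x at y=-.265: 0.5544983336682441 -.165 0.5581583718567303
 flange x ext 0.5356718741584287 0.5698521264099501 y pct [-0.2756 -0.2673 -0.2638] cap x 0.540579114954574 0.5669552954034189 y [-0.3076 -0.3063 -0.3055]
side shaft 54 [0.0386 0.5652] x at y=-.265: 0.554933695383544 -.165 0.5587951291063561
 flange x ext 0.5347786560742741 0.5763217699323852 y pct [-0.2764 -0.2707 -0.2665] cap x 0.5369224199958392 0.5702173238076773 y [-0.3137 -0.3116 -0.3072]
rest ((557.165283203125, -240.2335205078125), (157.21705627441406, 62.30554962158203), 87.9171371459961)
C [0.6518 0.2555] yaw -15.302573094674882 -15.358219127463446
top lug rel pct 204 [[ -47.5778  -45.6874  -19.9744    8.7153   11.4305]
 [-186.9881 -186.1661 -172.0809 -156.7592 -155.364 ]]
side lug rel pct 149 [[ -48.1718  -46.3703  -18.2753    8.2212    9.8344]
 [-188.6289 -187.4203 -175.7163 -157.5882 -155.759 ]]
[[117 117 113 113 113 108 106 103 105  97  98  93  96  93  97  93  95  94
   94  91  90  87  85  85  87  87  85  88]
 [135 134 136 136 132 128 128 128 126 123 122 118 115 115 116 115 115 109
  
[... 2648 characters left out ...]
1.124 1.125 1.122 1.122]
 [1.128 1.129 1.129 1.131 1.104 1.103 1.126 1.13  1.125 1.127 1.124 1.126]
 [0.    1.131 1.131 1.129 1.11  1.107 1.129 1.13  1.127 1.126 1.126 1.128]
 [1.126 1.124 1.126 1.112 0.    1.11  1.112 1.124 1.13  1.122 1.125 1.128]
 [1.12  1.119 1.118 1.11  1.107 1.111 1.11  1.118 1.122 1.119 1.119 1.121]
 [1.118 1.115 1.118 1.116 1.113 1.114 1.113 1.11  1.116 1.114 1.118 0.   ]
 [1.113 1.105 1.112 1.111 1.113 1.112 1.115 1.11  1.111 1.11  1.117 1.11 ]
 [1.106 1.109 1.106 1.108 1.107 1.109 1.111 1.11  1.105 1.106 1.107 1.105]
 [1.103 1.105 1.102 1.106 1.102 1.102 1.101 1.103 1.105 1.102 1.102 1.105]
 [1.099 1.1   1.1   1.102 1.102 1.1   1.098 1.099 1.1   1.101 1.1   1.099]]
```

```bash
python3 - <<'E'
from h import *
np.set_printoptions(precision=4,suppress=True)
z=np.load("cast.npz");C,ex,ey=z["C"],z["ex"],z["ey"]
s,ds=load("side");P=cloud("side",ds)
q=P[157:165,308:310].reshape(-1,3);print(np.c_[(q[:,:2]-C)@ex,(q[:,:2]-C)@ey,q[:,2]].mean(0))
for u,v in((308.8,158),(308.8,164)):
  p=optics.camera_params("side");o=p["extrinsics"][:3,3];d=ray("side",[[u,v]],0)[0]-o
  ro=(o[:2]-C)@ey;rd=d[:2]@ey;k=(-.168-ro)/rd;X=o+k*d;print((X[:2]-C)@ex,X)
for r in(-.0185,):
  print("slot",C+ex*r-ey*.168)
o=ctrl.get_obs();from scipy.spatial.transform import Rotation as R
print(R.from_rotvec(o["tool_rot"]).as_matrix())
def delta(tgt): 
  return R.from_rotvec(o["tool_rot"]).as_matrix().T@(np.array(tgt)-o["tool_pos"])*1000
print("to above probe",delta([.554,-.286,.2]))
E
```

```text
[-0.0188 -0.1673  0.071 ]
-0.017730718801215822 [0.5902 0.0981 0.0805]
-0.017899760873419567 [0.5901 0.0982 0.059 ]
slot [0.5895 0.0983]
[[-0.9231  0.3846 -0.0009]
 [ 0.3846  0.9231 -0.0016]
 [ 0.0002 -0.0019 -1.    ]]
to above probe [-621.4783 -675.2915   31.2985]
```

```bash
R='x'; python3 -m handwheel '[{"tx":-26,"ty":-28},{"tx":-26,"ty":-28},{"tx":-26,"ty":-28},{"tx":-26,"ty":-28},{"tx":-26,"ty":-28},{"tx":-26,"ty":-28},{"tx":-26,"ty":-28},{"tx":-26,"ty":-28},{"tx":-26,"ty":-28},{"tx":-26,"ty":-28},{"tx":-26,"ty":-28},{"tx":-26,"ty":-28}]' 85 30
python3 -m handwheel '[{"tx":-26,"ty":-28},{"tx":-26,"ty":-28},{"tx":-26,"ty":-28},{"tx":-26,"ty":-28},{"tx":-26,"ty":-28},{"tx":-26,"ty":-28},{"tx":-26,"ty":-28},{"tx":-26,"ty":-28},{"tx":-26,"ty":-28},{"roll":-0.119},{"roll":-0.119},{"roll":-0.119}]'
cat >> h.py <<'E'
from scipy.spatial.transform import Rotation as Ro
def where(tgt=None,yaw=None):
    o=ctrl.get_obs();M=Ro.from_rotvec(o["tool_rot"]).as_matrix();y=np.degrees(np.arctan2(M[1,1],M[0,1]))
    print("t %.2f"%o["t"],"pos",o["tool_pos"].round(4),"yaw %.2f"%y,"zaxis",M[:,2].round(4),"F",np.round(o["contact_force"],2),"open",round(o["opening"],4),"grip",round(o["grip_force"],1))
    if tgt is not None: print("delta mm",(M.T@(np.array(tgt)-o["tool_pos"])*1000).round(1))
    if yaw is not None: print("roll",round(np.radians(y-yaw),4))
E
python3 -c "
from h import *
where([.554,-.286,.1],87.85)"
```

```text
t 0.10 pos [0.2401 0.5764 0.2302] yaw 67.38 zaxis [-9.0e-04 -1.6e-03 -1.0e+00] F [-0.48  0.53 -0.64] open 0.0853 grip 0.0
delta mm [-621.5 -675.1  131.3]
roll -0.3573$[0]: bad value
$[0]: bad value
```

```bash
python3 -m handwheel '[{"tx":-26,"ty":-28,"tz":0,"roll":0}]' 85 30; python3 -m handwheel '[{"tx":-20,"ty":-20,"tz":0,"roll":0}]' 85 30; python3 -m handwheel --help | head -20
```

```text
t: 0.18
tool_pos: [0.252, 0.5435, 0.2298]
tool_rot: [-0.609, -3.08, 0.0]
contact_force: [0.5, -2.0, 0.4]
opening: 0.0845
grip_force: 0.0
t: 0.27
tool_pos: [0.264, 0.5138, 0.23]
tool_rot: [-0.613, -3.081, 0.004]
contact_force: [-0.4, -0.6, 0.8]
opening: 0.0853
grip_force: 0.0invalid input: not JSON, or not a number
```

```bash
python3 -m handwheel '[{"tx":-26,"ty":-28,"tz":0,"roll":0},{"tx":-26,"ty":-28,"tz":0,"roll":0},{"tx":-26,"ty":-28,"tz":0,"roll":0},{"tx":-26,"ty":-28,"tz":0,"roll":0},{"tx":-26,"ty":-28,"tz":0,"roll":0},{"tx":-26,"ty":-28,"tz":0,"roll":0},{"tx":-26,"ty":-28,"tz":0,"roll":0},{"tx":-26,"ty":-28,"tz":0,"roll":0},{"tx":-26,"ty":-28,"tz":0,"roll":0},{"tx":-26,"ty":-28,"tz":0,"roll":0},{"tx":-26,"ty":-28,"tz":0,"roll":0},{"tx":-26,"ty":-28,"tz":0,"roll":0}]' 85 30 >/dev/null
python3 -m handwheel '[{"tx":-26,"ty":-28,"tz":0,"roll":0},{"tx":-26,"ty":-28,"tz":0,"roll":0},{"tx":-26,"ty":-28,"tz":0,"roll":0},{"tx":-26,"ty":-28,"tz":0,"roll":0},{"tx":-26,"ty":-28,"tz":0,"roll":0},{"tx":-26,"ty":-28,"tz":0,"roll":0},{"tx":-26,"ty":-28,"tz":0,"roll":0},{"tx":-26,"ty":-28,"tz":0,"roll":0},{"tx":0,"ty":0,"tz":0,"roll":-0.119},{"tx":0,"ty":0,"tz":0,"roll":-0.119},{"tx":0,"ty":0,"tz":0,"roll":-0.119},{"tx":0,"ty":0,"tz":0,"roll":0}]' >/dev/null
python3 -c "
from h import *
where([.554,-.286,.1],87.85)"
```

```text
t 2.27 pos [ 0.5287 -0.2023  0.2305] yaw 87.90 zaxis [-1.3e-03  7.0e-04 -1.0e+00] F [ 0.81  0.31 -0.15] open 0.0853 grip 0.0
delta mm [-28.5 -82.9 130.4]
roll 0.0009
```

```bash
python3 -m handwheel '[{"tx":-10,"ty":-28,"tz":20,"roll":0},{"tx":-10,"ty":-28,"tz":20,"roll":0},{"tx":-8.5,"ty":-27,"tz":20,"roll":0},{"tx":0,"ty":0,"tz":30,"roll":0},{"tx":0,"ty":0,"tz":20,"roll":0},{"tx":0,"ty":0,"tz":20,"roll":0},{"tx":0,"ty":0,"tz":0,"roll":0},{"tx":0,"ty":0,"tz":0,"roll":0}]' >/dev/null
python3 - <<'E'
from h import *
where([.554,-.286,.043],87.85)
im,d=optics.get_image("side");c=cv2.resize(im[190:290,250:383],(798,600),interpolation=cv2.INTER_CUBIC);cv2.imwrite("pics/g1.png",c[:,:,::-1])
E
```

```text
t 2.93 pos [ 0.5533 -0.2852  0.0998] yaw 87.74 zaxis [-0.003  0.002 -1.   ] F [0.22 0.34 0.28] open 0.0847 grip 0.0
delta mm [-0.9 -0.9 56.8]
roll -0.002
```

View pics/g1.png

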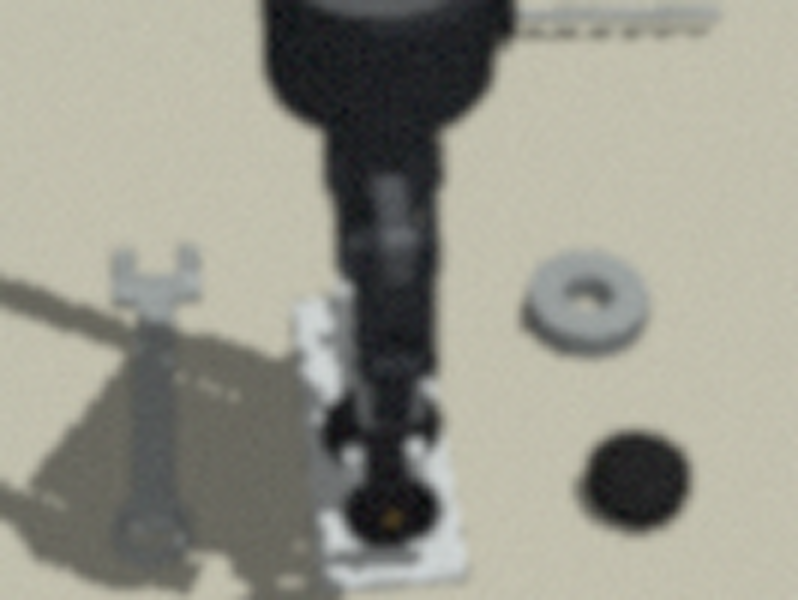

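The fingers line up over the probe: the finger in the crop is at about (390,380), and the cap at (390,510). Next I descend and squeeze.

```bash
python3 -m handwheel '[{"tx":-0.9,"ty":-0.9,"tz":15,"roll":0},{"tx":0,"ty":0,"tz":15,"roll":0},{"tx":0,"ty":0,"tz":14,"roll":0},{"tx":0,"ty":0,"tz":13,"roll":0},{"tx":0,"ty":0,"tz":0,"roll":0},{"tx":0,"ty":0,"tz":0,"roll":0}]' 85 30
python3 -m handwheel '[{"tx":0,"ty":0,"tz":0,"roll":0},{"tx":0,"ty":0,"tz":0,"roll":0},{"tx":0,"ty":0,"tz":0,"roll":0},{"tx":0,"ty":0,"tz":0,"roll":0},{"tx":0,"ty":0,"tz":0,"roll":0},{"tx":0,"ty":0,"tz":0,"roll":0},{"tx":0,"ty":0,"tz":0,"roll":0},{"tx":0,"ty":0,"tz":0,"roll":0}]' 20 30
python3 -m handwheel '[{"tx":0,"ty":0,"tz":0,"roll":0},{"tx":0,"ty":0,"tz":0,"roll":0},{"tx":0,"ty":0,"tz":0,"roll":0},{"tx":0,"ty":0,"tz":0,"roll":0}]'
```

```text
t: 3.48
tool_pos: [0.5546, -0.2865, 0.0432]
tool_rot: [-0.059, -3.139, -0.002]
contact_force: [-0.5, -0.6, 1.2]
opening: 0.0849
grip_force: 0.0
t: 4.15
tool_pos: [0.5567, -0.2869, 0.0469]
tool_rot: [0.059, 3.138, 0.0]
contact_force: [-1.1, 2.9, 8.0]
opening: 0.033
grip_force: 30.2
t: 4.48
tool_pos: [0.5567, -0.2869, 0.0469]
tool_rot: [0.059, 3.138, 0.0]
contact_force: [-0.8, 3.5, 7.6]
opening: 0.0323
grip_force: 30.2
```

```bash
python3 - <<'E'
from h import *
where()
a=[]
for n,(x,y,w,h) in(("side",(275,200,80,60)),("top",(320,175,80,60))):
    im,d=optics.get_image(n);np.savez(n+"1.npz",im=im,d=d)
    a.append(cv2.resize(im[y:y+h,x:x+w],(400,300),interpolation=cv2.INTER_CUBIC))
cv2.imwrite("pics/g2.png",np.hstack(a)[:,:,::-1])
E
```

```text
t 4.48 pos [ 0.5567 -0.2869  0.0469] yaw 87.84 zaxis [ 0.003 -0.    -1.   ] F [-0.79  3.46  7.63] open 0.0323 grip 30.2
```

View pics/g2.png

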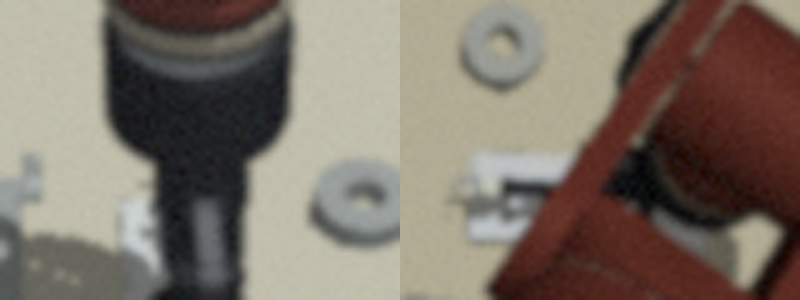

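The squeeze has the tool pressing the probe down into the rest with about 8 N, as the pads swing forward. I lift it out.

```bash
python3 -m handwheel '[{"tx":0,"ty":0,"tz":-4,"roll":0},{"tx":0,"ty":0,"tz":-4,"roll":0},{"tx":0,"ty":0,"tz":-6,"roll":0},{"tx":0,"ty":0,"tz":-8,"roll":0},{"tx":0,"ty":0,"tz":-12,"roll":0},{"tx":0,"ty":0,"tz":-15,"roll":0},{"tx":0,"ty":0,"tz":-20,"roll":0},{"tx":0,"ty":0,"tz":-20,"roll":0},{"tx":0,"ty":0,"tz":-20,"roll":0},{"tx":0,"ty":0,"tz":-20,"roll":0},{"tx":0,"ty":0,"tz":0,"roll":0},{"tx":0,"ty":0,"tz":0,"roll":0}]'
python3 - <<'E'
from h import *
where()
a=[]
for n,(x,y,w,h) in(("side",(265,150,100,75)),("top",(310,175,100,75))):
    im,d=optics.get_image(n);np.savez(n+"2.npz",im=im,d=d)
    a.append(cv2.resize(im[y:y+h,x:x+w],(400,300),interpolation=cv2.INTER_CUBIC))
cv2.imwrite("pics/g3.png",np.hstack(a)[:,:,::-1])
E
```

```text
t: 5.58
tool_pos: [0.5561, -0.2877, 0.1756]
tool_rot: [0.059, 3.138, -0.004]
contact_force: [0.5, -0.1, -1.7]
opening: 0.0328
grip_force: 30.1
t 5.58 pos [ 0.5561 -0.2877  0.1756] yaw 87.83 zaxis [ 0.0034 -0.0024 -1.    ] F [ 0.46 -0.1  -1.72] open 0.0328 grip 30.1
```

View pics/g3.png

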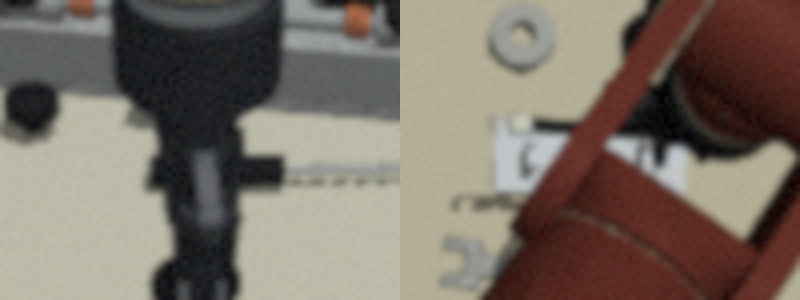

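The probe is out of the rest: nose at top-view pixel (339.5,205.5), hook wire near (334,206). Next I measure the probe's pose in the tool frame.

```bash
python3 - <<'E'
from h import *
np.set_printoptions(precision=4,suppress=True)
im,d=load("top","2");P=cloud("top",d)
k=np.zeros(d.shape,bool);k[195:222,325:365]=1
k&=(P[...,2]>.12)&(P[...,2]<.2)
v,u=np.nonzero(k);g=im.mean(2)
print(ray("top",[[339.5,205.5]],.171))
print("z map");print((P[200:214,330:356,2]*1000).astype(int));print(g[200:214,330:356].astype(int))
sh=k&(g<70)&(P[...,0]<.60)
q=P[sh];print(len(q),q[:,2].mean());v,u=np.nonzero(sh)
w=ray("top",np.c_[u,v],.170);w=w[w[:,1]>-.24];f=np.polyfit(w[:,1],w[:,0],1);print(f,np.polyval(f,[-.27,-.17]))
E
```

```text
[[ 0.5581 -0.1762  0.171 ]]
z map
[[   0    2    0    2   -1    3   -1    0    0    0    2    0    0   -1
    -1    4    0   -6    0    2   -2    2    2    0   -1   -1]
 [  -3    0   -1    0    1    0   -1   -3    1    1   -1   -4    0    2
     1    2    0    0   -1    0   -1    2    0    0    0    2]
 [  -1    2   -1    0    1   -1    1    0   -1    0   -1    2   -2    2
     0    1   -4    1    0   -4    0    0    1   -1    3    3]
 [  -4    0 1146   -1   -2    0    3    0    0    2    1    1    5    0
    -1    1   -1   -3    5   -1   -2    3    0    0    1    0]
 [  -5   -1  167  166  168  166  165  168 1146  170  171  172  170   -1
    -1    2    2    0    0   -2    1    0   -2    0    1    0]
 [   3    0  167   -2    4    4    2    2  172  172  173  173  170  170
   167  168  170  169  170  172  170  170  168  169  168  512]
 [   2    0  163    0    4    4    6  163  173  170  171  170  169  169
   171  170  168  167  165  168  171  167  166  168  510  511]
 [   1   -2  164    2    4    4    0  162  171  171  172  171  170  171
   169  169  171  171  170  167  169  168  167  1
[... 1706 characters left out ...]
 163 166 178 190 186 170 166 168 167 164 160 155 148 140 135 132
  131 127 121 107  77  64  65  61]
 [167 167 165 172 183 195 192 190 186 183 178 175 174 179 181 181 183 179
  179 178 168 137  99  71  62  62]
 [166 167 169 177 188 193 197 196 192 194 184 173 169 179 186 193 198 199
  197 189 169 130  90  67  62  62]
 [168 167 172 178 192 197 195 198 194 193 178 157 156 171 186 194 196 197
  195 179 145 100  78  65  65  63]
 [167 167 169 178 192 195 197 196 195 187 165 150 164 182 192 196 195 198
  186 159 117  81  66  67  64  64]
 [168 169 167 176 191 194 196 195 193 176 144 143 175 192 197 196 194 189
  167 134  90  69  65  66  64  67]]
17 0.16866118209903666
[0.0736 0.5716] [0.5517 0.5591]
```

```bash
cat >> h.py <<'E'
z=np.load("cast.npz");C,ex,ey=z["C"],z["ex"],z["ey"];S=C-.018*ex-.168*ey
def tcp(along,lat,z): # stud at probe x=along, y=lat (mm)
    a=S-ey*(along+17)/1000+ex*(lat+2)/1000; return [a[0],a[1],z]
E
python3 -c "
from h import *
print(S,tcp(105,24,.16),np.degrees(np.arctan2(ey[1],ey[0])))
where(tcp(105,24,.16),np.degrees(np.arctan2(ey[1],ey[0])))"
```

```text
[0.58997386 0.09821182] [np.float64(0.582793768890624), np.float64(-0.026321093285890596), 0.16] 74.66960388893084
t 5.68 pos [ 0.5546 -0.2866  0.1721] yaw 87.83 zaxis [-0.0015  0.001  -1.    ] F [-0.57  0.77  0.14] open 0.0325 grip 30.1
delta mm [-18.4 261.1  12.3]
roll 0.2297
```

```bash
python3 -m handwheel '[{"tx":-1,"ty":14,"tz":0,"roll":0},{"tx":-2,"ty":28,"tz":1,"roll":0},{"tx":-2,"ty":30,"tz":2,"roll":0},{"tx":-3,"ty":34,"tz":2,"roll":0},{"tx":-3,"ty":34,"tz":2,"roll":0},{"tx":-3,"ty":34,"tz":2,"roll":0},{"tx":-2,"ty":30,"tz":2,"roll":0},{"tx":-1,"ty":28,"tz":1,"roll":0},{"tx":-1,"ty":18,"tz":0,"roll":0.05},{"tx":0,"ty":10,"tz":0,"roll":0.06},{"tx":0,"ty":0,"tz":0,"roll":0.06},{"tx":0,"ty":0,"tz":0,"roll":0.06}]' >/dev/null
python3 -m handwheel '[{"tx":0,"ty":0,"tz":0,"roll":0},{"tx":0,"ty":0,"tz":0,"roll":0},{"tx":0,"ty":0,"tz":0,"roll":0},{"tx":0,"ty":0,"tz":0,"roll":0}]' >/dev/null
python3 - <<'E'
from h import *
where(tcp(105,24,.11),np.degrees(np.arctan2(ey[1],ey[0])))
im,d=optics.get_image("top");np.savez("top3.npz",im=im,d=d);P=cloud("top",d)
o=ctrl.get_obs();print(o["tool_pos"])
u,v=proj("top",np.array([*(S+ex*.024),.16]))[0];u,v=int(u),int(v);print(u,v)
print((P[v-8:v+10,u-8:u+14,2]*1000).astype(int))
E
```

```text
t 7.02 pos [ 0.5832 -0.0278  0.1608] yaw 74.69 zaxis [-9.e-04  2.e-04 -1.e+00] F [-0.41 -0.42  0.02] open 0.0328 grip 30.1
delta mm [ 0.7  1.3 50.8]
roll 0.0004
[ 0.58326156 -0.02785347  0.1609278 ]
242 183
[[   8  489  489  492  491  489  490  488  487  487  485  477  471  462
   467  468  470  471  471  470  471  471]
 [  10  492  487  490  491  489  489  493  491  489  482  477  468  460
   470  467  469  470  470  469  469  470]
 [   5  494  492  490  490  491  490  492  491  489  480  475  466  459
   465  465  467  465  467  465  468  467]
 [ 488  491  491  490  491  490  491  489  489 1146  478  473  466  458
   465  464  466  465  465  467  463  466]
 [ 491  492  492  490  490  490  490  491  492  484  477  471  461  458
   462  462  461  464  464  464  466  463]
 [ 491  492  490  492  491  492  490  491  488  482  475  468  462  454
   460  462  461  461  462  465  462  464]
 [ 491  493  492  492  493  491  493  494  488  482  474  465  458  454
   457  457  458  459  461  460  460  460]
 [ 492  493  492  491  492  492  491  491  485  477  473  464  458  450
   453  456  453
[... 477 characters left out ...]
438  444]
 [ 494  492  495  494  493  494  491  483  478  472  463  454  447  440
   432  425  414  406  159  155  156  158]
 [ 495  495  497  494  494  494  491  484  477  467  461  453  446  441
   430  422  415  150  158  157  155  153]
 [ 496  495  494  495  494  495  487  480  474  468  457  452  446  436
   428  421  409   -2    0    1    1  153]
 [ 495  495  497  496  496  495  486  480  473  465  457  450  444  434
   427  415  409    2    3   -2    4   -2]
 [ 496  496  498  495  495  492  485  478  471  463  454  447  440  431
   423  417   44   43   47   47    0    0]
 [ 496  497  496  495  493  489  483  477 1146  459  453  447  438  430
   421  414   48   45   46   44   48   48]]
```

```bash
python3 -m handwheel '[{"tx":0.4,"ty":0.7,"tz":10,"roll":0},{"tx":0.3,"ty":0.6,"tz":15,"roll":0},{"tx":0,"ty":0,"tz":15,"roll":0},{"tx":0,"ty":0,"tz":15,"roll":0},{"tx":0,"ty":0,"tz":15,"roll":0},{"tx":0,"ty":0,"tz":10,"roll":0},{"tx":0,"ty":0,"tz":5,"roll":0},{"tx":0,"ty":0,"tz":0,"roll":0},{"tx":0,"ty":0,"tz":0,"roll":0},{"tx":0,"ty":0,"tz":0,"roll":0}]'
python3 - <<'E'
from h import *
where(tcp(105,24,.076),np.degrees(np.arctan2(ey[1],ey[0])))
a=[]
for n in("side","top"):
    im,d=optics.get_image(n);np.savez(n+"4.npz",im=im,d=d)
    u,v=proj(n,np.array([*(S+ex*.012),.07]))[0].astype(int);print(n,u,v)
    a.append(cv2.resize(im[v-24:v+24,u-32:u+32],(400,300),interpolation=cv2.INTER_CUBIC))
cv2.imwrite("pics/g4.png",np.hstack(a)[:,:,::-1])
E
```

```text
t: 7.9
tool_pos: [0.584, -0.0266, 0.0774]
tool_rot: [0.419, 3.112, -0.0]
contact_force: [-1.5, -0.6, -0.1]
opening: 0.0329
grip_force: 30.1
t 7.90 pos [ 0.584  -0.0266  0.0774] yaw 74.66 zaxis [ 1.9e-03 -3.0e-04 -1.0e+00] F [-1.51 -0.58 -0.11] open 0.0329 grip 30.1
delta mm [ 1.2 -0.1  1.4]
roll -0.0002
side 312 161
top 246 194
```

View pics/g4.png

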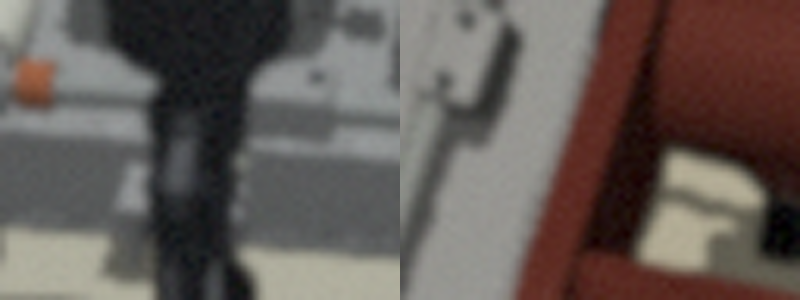

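Both views are blocked here: the forearm covers the stud from the top camera and the fingers cover it from the side. I'll refine the stud's distance from the first pictures, using profiles across the lug.

```bash
python3 - <<'E'
from h import *
np.set_printoptions(linewidth=200)
ys=np.arange(-.200,-.140,.0015)
def prof(n,xs,z):
    im,_=load(n);X=np.array([[*(C+ex*x+ey*y),z] for y in ys for x in xs]);uv=proj(n,X).astype(np.float32).reshape(len(ys),len(xs),2)
    return cv2.remap(im,uv,None,cv2.INTER_LINEAR).astype(float)
print("y",(ys*1000).round(1).tolist())
for n in("top","side"):
    for nm,xs in(("lug left",np.arange(-.044,-.036,.001)),("lug right",np.arange(-.001,.007,.001))):
        p=prof(n,xs,.046).mean(1);print(n,nm,"gray",p.mean(1).astype(int).tolist());print("   R-B",(p[:,0]-p[:,2]).astype(int).tolist())
    for z in(.046,):
        p=prof(n,np.arange(-.030,-.026,.001),z).mean((1,2));print(n,"slot -28",p.astype(int).tolist())
        p=prof(n,np.arange(-.010,-.006,.001),z).mean((1,2));print(n,"slot -8",p.astype(int).tolist())
E
```

```text
y [-200.0, -198.5, -197.0, -195.5, -194.0, -192.5, -191.0, -189.5, -188.0, -186.5, -185.0, -183.5, -182.0, -180.5, -179.0, -177.5, -176.0, -174.5, -173.0, -171.5, -170.0, -168.5, -167.0, -165.5, -164.0, -162.5, -161.0, -159.5, -158.0, -156.5, -155.0, -153.5, -152.0, -150.5, -149.0, -147.5, -146.0, -144.5, -143.0, -141.5]
top lug left gray [150, 149, 145, 138, 128, 114, 101, 95, 96, 106, 118, 127, 132, 135, 135, 136, 136, 135, 134, 134, 133, 133, 134, 135, 135, 134, 133, 134, 134, 134, 134, 133, 130, 126, 121, 112, 103, 95, 94, 102]
   R-B [26, 26, 26, 25, 22, 20, 16, 11, 7, 4, 3, 4, 3, 3, 4, 4, 4, 4, 4, 4, 5, 5, 5, 4, 4, 4, 3, 3, 4, 4, 4, 4, 5, 4, 4, 4, 4, 4, 3, 2]
top lug right gray [152, 152, 151, 149, 145, 139, 129, 118, 113, 114, 120, 127, 132, 135, 136, 136, 136, 136, 135, 135, 134, 133, 132, 130, 130, 130, 131, 133, 134, 134, 134, 135, 134, 131, 124, 113, 102, 94, 94, 101]
   R-B [26, 26, 26, 26, 25, 24, 21, 17, 13, 8, 6, 3, 3, 4, 5, 4, 4, 4, 4, 4, 4, 4, 3, 3, 3, 3, 3, 4, 4, 4, 4, 4, 4, 5, 4, 4, 3, 4, 3, 3]
top slot -28 [150, 146, 140, 130, 115, 103, 93, 89, 96, 105, 118, 129, 
[... 797 characters left out ...]
, 136, 137, 138, 139, 138, 137, 137, 136, 136, 136, 136, 137, 137, 138, 138, 137, 136, 135, 132, 127, 123, 118, 112, 106, 99]
   R-B [-1, -2, -2, -2, -2, -2, -2, -2, -2, -2, -2, -3, -3, -3, -3, -3, -3, -3, -3, -2, -2, -2, -1, -2, -3, -3, -3, -3, -3, -2, -2, -2, -2, -2, -2, -2, -1, -1, -2, -1]
side slot -28 [73, 72, 75, 78, 81, 86, 91, 96, 102, 109, 115, 122, 127, 130, 132, 135, 134, 133, 132, 130, 124, 118, 111, 106, 102, 98, 94, 98, 102, 107, 111, 114, 118, 121, 121, 118, 114, 110, 105, 100]
side slot -8 [79, 78, 77, 77, 82, 87, 91, 98, 107, 114, 122, 126, 130, 135, 137, 136, 135, 134, 130, 125, 120, 115, 109, 102, 96, 97, 102, 107, 111, 116, 121, 126, 129, 126, 124, 121, 116, 110, 104, 98]
```

The lug's edges lie at casting y = -186.5 and -147, and the slot at about -164.4. So the stud is 3.5 mm nearer the wall than the feet gave. I correct for that and draw in along -x.

```bash
cat >> h.py <<'E'
S=C-.018*ex-.1644*ey
def feel():
    o=ctrl.get_obs();p=o["tool_pos"];f=o["contact_force"];a=(p[:2]-S)
    print("t %.2f stud at along %.1f lat %.1f z %.1f | F ex %.2f ey %.2f z %.2f | Tz %.3f"%(o["t"],-a@ey*1000-17,a@ex*1000-2,p[2]*1000,f[:2]@ex,f[:2]@ey,f[2],o["wrist_torque"][2]))
E
python3 -c "
from h import *
feel();where(tcp(105,24,.076))"
python3 -m handwheel '[{"tx":0.3,"ty":1.7,"tz":0.5,"roll":0},{"tx":0.3,"ty":1.6,"tz":0.5,"roll":0},{"tx":2,"ty":0,"tz":0,"roll":0},{"tx":2,"ty":0,"tz":0,"roll":0},{"tx":2,"ty":0,"tz":0,"roll":0},{"tx":0,"ty":0,"tz":0,"roll":0},{"tx":0,"ty":0,"tz":0,"roll":0},{"tx":0,"ty":0,"tz":0,"roll":0},{"tx":0,"ty":0,"tz":0,"roll":0}]' >/dev/null
python3 -c "
from h import *
feel();where(tcp(105,18,.076),74.67)"
```

```text
t 8.00 stud at along 108.5 lat 25.3 z 77.6 | F ex -0.11 ey 0.19 z 0.44 | Tz -0.016
t 8.00 pos [ 0.584  -0.0266  0.0776] yaw 74.66 zaxis [ 2.1e-03 -4.0e-04 -1.0e+00] F [-0.05  0.22  0.44] open 0.0327 grip 30.1
delta mm [1.3 3.5 1.6]
t 8.75 stud at along 105.3 lat 17.9 z 75.4 | F ex -0.93 ey 0.66 z -0.40 | Tz -0.013
t 8.75 pos [ 0.5778 -0.0216  0.0754] yaw 74.65 zaxis [ 2.e-04 -0.e+00 -1.e+00] F [-0.72  0.88 -0.4 ] open 0.0326 grip 30.1
delta mm [-0.1  0.3 -0.6]
roll -0.0003
```

```bash
cat > chk.py <<'E'
from h import *
import sys
feel(); sys.exit(abs(ctrl.get_obs()["wrist_torque"][2]+.015)>.07)
E
python3 -m handwheel '[{"tx":1,"ty":0,"tz":0,"roll":0},{"tx":1,"ty":0,"tz":0,"roll":0},{"tx":0,"ty":0,"tz":0,"roll":0}]' >/dev/null; python3 chk.py &&
python3 -m handwheel '[{"tx":1,"ty":0,"tz":0,"roll":0},{"tx":1,"ty":0,"tz":0,"roll":0},{"tx":0,"ty":0,"tz":0,"roll":0}]' >/dev/null && python3 chk.py &&
python3 -m handwheel '[{"tx":1,"ty":0,"tz":0,"roll":0},{"tx":1,"ty":0,"tz":0,"roll":0},{"tx":0,"ty":0,"tz":0,"roll":0}]' >/dev/null && python3 chk.py &&
python3 -m handwheel '[{"tx":1,"ty":0,"tz":0,"roll":0},{"tx":1,"ty":0,"tz":0,"roll":0},{"tx":0,"ty":0,"tz":0,"roll":0}]' >/dev/null && python3 chk.py &&
python3 -m handwheel '[{"tx":1,"ty":0,"tz":0,"roll":0},{"tx":1,"ty":0,"tz":0,"roll":0},{"tx":0,"ty":0,"tz":0,"roll":0}]' >/dev/null && python3 chk.py &&
python3 -m handwheel '[{"tx":1,"ty":0,"tz":0,"roll":0},{"tx":1,"ty":0,"tz":0,"roll":0},{"tx":0,"ty":0,"tz":0,"roll":0}]' >/dev/null && python3 chk.py
```

```text
t 9.00 stud at along 105.3 lat 15.6 z 75.2 | F ex -0.40 ey -0.66 z -0.33 | Tz -0.038False
```

```bash
sed -i 's/sys.exit(\(.*\))$/sys.exit(int(\1))/' chk.py
python3 -m handwheel '[{"tx":1,"ty":0,"tz":0,"roll":0},{"tx":1,"ty":0,"tz":0,"roll":0},{"tx":0,"ty":0,"tz":0,"roll":0}]' >/dev/null; python3 chk.py &&
python3 -m handwheel '[{"tx":1,"ty":0,"tz":0,"roll":0},{"tx":1,"ty":0,"tz":0,"roll":0},{"tx":0,"ty":0,"tz":0,"roll":0}]' >/dev/null && python3 chk.py &&
python3 -m handwheel '[{"tx":1,"ty":0,"tz":0,"roll":0},{"tx":1,"ty":0,"tz":0,"roll":0},{"tx":0,"ty":0,"tz":0,"roll":0}]' >/dev/null && python3 chk.py &&
python3 -m handwheel '[{"tx":1,"ty":0,"tz":0,"roll":0},{"tx":1,"ty":0,"tz":0,"roll":0},{"tx":0,"ty":0,"tz":0,"roll":0}]' >/dev/null && python3 chk.py &&
python3 -m handwheel '[{"tx":1,"ty":0,"tz":0,"roll":0},{"tx":1,"ty":0,"tz":0,"roll":0},{"tx":0,"ty":0,"tz":0,"roll":0}]' >/dev/null && python3 chk.py &&
python3 -m handwheel '[{"tx":1,"ty":0,"tz":0,"roll":0},{"tx":1,"ty":0,"tz":0,"roll":0},{"tx":0,"ty":0,"tz":0,"roll":0}]' >/dev/null && python3 chk.py
```

```text
t 9.25 stud at along 105.3 lat 13.6 z 75.3 | F ex -0.56 ey -0.70 z -0.27 | Tz -0.001
t 9.50 stud at along 105.3 lat 11.6 z 75.3 | F ex 0.22 ey 0.12 z -0.13 | Tz -0.016
t 9.75 stud at along 105.3 lat 9.6 z 75.3 | F ex 0.12 ey 0.19 z -0.29 | Tz -0.007
t 10.00 stud at along 105.3 lat 7.6 z 75.3 | F ex 0.42 ey 0.60 z 0.06 | Tz 0.002
t 10.25 stud at along 105.3 lat 5.6 z 75.3 | F ex -0.62 ey 0.37 z -0.02 | Tz -0.048
t 10.50 stud at along 105.3 lat 3.6 z 75.3 | F ex -0.59 ey -0.13 z -1.10 | Tz 0.002
```

```bash

python3 -m handwheel '[{"tx":0.5,"ty":0,"tz":0,"roll":0},{"tx":0.5,"ty":0,"tz":0,"roll":0},{"tx":0,"ty":0,"tz":0,"roll":0}]' >/dev/null; python3 chk.py &&
python3 -m handwheel '[{"tx":0.5,"ty":0,"tz":0,"roll":0},{"tx":0.5,"ty":0,"tz":0,"roll":0},{"tx":0,"ty":0,"tz":0,"roll":0}]' >/dev/null && python3 chk.py &&
python3 -m handwheel '[{"tx":0.5,"ty":0,"tz":0,"roll":0},{"tx":0.5,"ty":0,"tz":0,"roll":0},{"tx":0,"ty":0,"tz":0,"roll":0}]' >/dev/null && python3 chk.py &&
python3 -m handwheel '[{"tx":0.5,"ty":0,"tz":0,"roll":0},{"tx":0.5,"ty":0,"tz":0,"roll":0},{"tx":0,"ty":0,"tz":0,"roll":0}]' >/dev/null && python3 chk.py &&
python3 -m handwheel '[{"tx":0.5,"ty":0,"tz":0,"roll":0},{"tx":0.5,"ty":0,"tz":0,"roll":0},{"tx":0,"ty":0,"tz":0,"roll":0}]' >/dev/null && python3 chk.py &&
python3 -m handwheel '[{"tx":0.5,"ty":0,"tz":0,"roll":0},{"tx":0.5,"ty":0,"tz":0,"roll":0},{"tx":0,"ty":0,"tz":0,"roll":0}]' >/dev/null && python3 chk.py
```

```text
t 10.75 stud at along 105.3 lat 2.7 z 75.3 | F ex -0.31 ey 0.25 z 0.04 | Tz -0.001
t 11.00 stud at along 105.3 lat 1.7 z 75.3 | F ex 0.02 ey -0.56 z -0.88 | Tz 0.033
t 11.25 stud at along 105.3 lat 0.7 z 75.3 | F ex 0.37 ey -0.62 z -0.75 | Tz 0.002
t 11.50 stud at along 105.3 lat -0.3 z 75.3 | F ex -0.13 ey -0.42 z -0.85 | Tz 0.041
t 11.75 stud at along 105.3 lat -1.0 z 75.5 | F ex 1.65 ey 0.17 z -1.10 | Tz -0.108
```

The hook's wire touched the stud: +1.6 N along x, with the torque to match at the hook's lever arm, and close to where it was expected. I confirm it, then let the plunger go in steps.

```bash

python3 -m handwheel '[{"tx":0,"ty":0,"tz":0,"roll":0},{"tx":0,"ty":0,"tz":0,"roll":0}]' >/dev/null; python3 chk.py
python3 -m handwheel '[{"tx":0,"ty":0,"tz":0,"roll":0},{"tx":0,"ty":0,"tz":0,"roll":0},{"tx":0,"ty":0,"tz":0,"roll":0}]' 36 20 |tail -2; python3 chk.py
python3 -m handwheel '[{"tx":0,"ty":0,"tz":0,"roll":0},{"tx":0,"ty":0,"tz":0,"roll":0},{"tx":0,"ty":0,"tz":0,"roll":0}]' 38 20 |tail -2; python3 chk.py
```

```text
t 11.92 stud at along 105.3 lat -1.0 z 75.4 | F ex 1.63 ey -0.34 z 0.61 | Tz -0.101
opening: 0.0361
grip_force: 11.3
t 12.17 stud at along 105.4 lat -1.0 z 75.4 | F ex 1.57 ey -0.91 z -0.32 | Tz -0.172
opening: 0.038
grip_force: 10.7
t 12.42 stud at along 105.4 lat -1.1 z 75.4 | F ex 1.88 ey -0.84 z -1.19 | Tz -0.160
```

```bash

python3 -m handwheel '[{"tx":0,"ty":0,"tz":0,"roll":0},{"tx":0,"ty":0,"tz":0,"roll":0},{"tx":0,"ty":0,"tz":0,"roll":0}]' 40 20 |tail -2; python3 chk.py
python3 -m handwheel '[{"tx":0,"ty":0,"tz":0,"roll":0},{"tx":0,"ty":0,"tz":0,"roll":0},{"tx":0,"ty":0,"tz":0,"roll":0}]' 42 20 |tail -2; python3 chk.py
python3 -m handwheel '[{"tx":0,"ty":0,"tz":0,"roll":0},{"tx":0,"ty":0,"tz":0,"roll":0},{"tx":0,"ty":0,"tz":0,"roll":0}]' 44 20 |tail -2; python3 chk.py
```

```text
opening: 0.0402
grip_force: 8.2
t 12.67 stud at along 105.8 lat -1.2 z 75.3 | F ex 1.83 ey -3.71 z 0.27 | Tz -0.131
opening: 0.042
grip_force: 1.9
t 12.92 stud at along 105.5 lat -1.5 z 75.1 | F ex 0.21 ey -3.25 z 0.28 | Tz 0.042
opening: 0.0442
grip_force: 0.6
t 13.17 stud at along 105.0 lat -1.4 z 75.2 | F ex -1.12 ey -1.56 z -0.30 | Tz 0.000
```

The grip force faded to 0 near 42 mm, which means the hook holds the stud; a miss would have kept about 8 N up to 46 mm. I open fully and retreat upward.

```bash

python3 -m handwheel '[{"tx":0,"ty":0,"tz":0,"roll":0},{"tx":0,"ty":0,"tz":0,"roll":0},{"tx":0,"ty":0,"tz":0,"roll":0},{"tx":0,"ty":0,"tz":0,"roll":0}]' 62 20 |tail -2; python3 chk.py
python3 -m handwheel '[{"tx":0,"ty":0,"tz":0,"roll":0},{"tx":0,"ty":0,"tz":-3,"roll":0},{"tx":0,"ty":0,"tz":-5,"roll":0},{"tx":0,"ty":0,"tz":-10,"roll":0},{"tx":0,"ty":0,"tz":-15,"roll":0},{"tx":0,"ty":0,"tz":-25,"roll":0},{"tx":0,"ty":0,"tz":-30,"roll":0},{"tx":0,"ty":0,"tz":-30,"roll":0}]' 80 20 |tail -4
python3 -m handwheel '[{"tx":0,"ty":-25,"tz":-10,"roll":0},{"tx":0,"ty":-35,"tz":-10,"roll":0},{"tx":0,"ty":-40,"tz":-5,"roll":0},{"tx":0,"ty":-40,"tz":0,"roll":0},{"tx":0,"ty":-40,"tz":0,"roll":0},{"tx":0,"ty":-40,"tz":0,"roll":0},{"tx":0,"ty":-40,"tz":0,"roll":0},{"tx":0,"ty":-20,"tz":0,"roll":0},{"tx":0,"ty":0,"tz":0,"roll":0},{"tx":0,"ty":0,"tz":0,"roll":0}]' >/dev/null
python3 - <<'E'
from h import *
where()
a=[]
for n in("side","top"):
    im,d=optics.get_image(n);np.savez(n+"5.npz",im=im,d=d)
    u,v=proj(n,np.array([*(S-ey*.07),.066]))[0].astype(int);print(n,u,v)
    a.append(cv2.resize(im[v-36:v+36,u-48:u+48],(400,300),interpolation=cv2.INTER_CUBIC))
cv2.imwrite("pics/g5.png",np.hstack(a)[:,:,::-1])
E
```

```text
opening: 0.0622
grip_force: 0.0
t 13.50 stud at along 105.1 lat -1.2 z 75.3 | F ex -0.28 ey 0.71 z -0.51 | Tz 0.026
tool_rot: [-0.419, -3.113, -0.0]
contact_force: [0.8, 0.2, 0.8]
opening: 0.0799
grip_force: 0.0
t 15.00 pos [ 0.485  -0.2874  0.2193] yaw 74.52 zaxis [ 9.e-04 -2.e-04 -1.e+00] F [0.22 0.38 0.14] open 0.08 grip 0.0
side 305 174
top 267 204
```

View pics/g5.png

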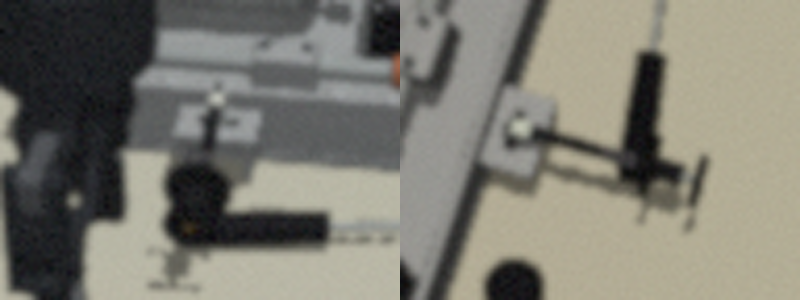

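The probe hangs on the stud: cream nose at the stud at crop (520,128), cap to the right at (700,180), its shadow set apart. I check its height along its length and that it is staying still.

```bash
python3 - <<'E'
from h import *
np.set_printoptions(precision=1,suppress=True)
for tag in("5","6"):
  if tag=="6":
    for n in("side","top"):
      im,d=optics.get_image(n);np.savez(n+"6.npz",im=im,d=d)
  for n in("side","top"):
    im,d=load(n,tag);P=cloud(n,d);r=P[...,:2]-S;a=-(r@ey)*1000;l=r@ex*1000;h=P[...,2]*1000
    print(n,tag)
    for lo,hi in((-2,6),(6,14),(20,50),(50,90),(95,108),(130,155)):
        k=(a>lo)&(a<hi)&(abs(l)<26)&(h>35 if lo<90 else h>15)&(h<110)
        if lo>15:k&=im.max(2)<70
        q=np.c_[a[k],l[k],h[k]]
        if len(q): print(lo,len(q),"lat",np.median(q[:,1]),"z pct",np.percentile(q[:,2],[3,50,97]))
where()
E
```

```text
side 5
-2 28 lat 0.5489876098150201 z pct [44.9 48.  81.4]
6 33 lat 4.478733840046811 z pct [44.4 46.9 73.9]
20 16 lat 0.5255622623007027 z pct [53.  69.4 70.2]
50 17 lat 1.590626775989188 z pct [65.1 67.4 69.9]
95 63 lat 11.984078382257978 z pct [16.7 64.4 82.7]
130 99 lat 2.9840915902523397 z pct [46.1 62.1 75.3]
top 5
-2 46 lat -2.3763559767504727 z pct [42.  47.3 83.9]
6 46 lat -2.462586988540157 z pct [42.5 47.1 75.4]
20 21 lat -0.33758190812608796 z pct [53.7 69.2 72.8]
50 18 lat 0.8481100932612644 z pct [64.2 67.  70.6]
95 27 lat 0.37265320228176285 z pct [38.5 75.7 83.5]
130 3 lat -0.5778055404466198 z pct [74.9 77.4 80.4]
side 6
-2 29 lat 0.8718469828687282 z pct [45.1 46.9 81.4]
6 33 lat 2.061851224673809 z pct [43.2 46.2 75.1]
20 18 lat 0.8033580853830257 z pct [51.7 68.7 71.6]
50 16 lat 0.7368685858036135 z pct [64.3 67.8 69.1]
95 50 lat 13.23086699612864 z pct [16.1 61.8 83.1]
130 100 lat 2.662758897100976 z pct [45.  62.  75.3]
top 6
-2 42 lat -1.5522296128463657 z pct [42.6 46.8 79.2]
6 45 lat -2.3865795346643033 z pct [42.  47.5 75.2]
20 22 lat 0.19963945041232115 z pct [64.8 69.2 72.7]
50 20 lat 0.7835419381970764 z pct [63.7 66.3 69.7]
95 30 lat -0.7547138888060565 z pct [25.5 72.8 86.2]
130 5 lat -3.3903529916898254 z pct [70.4 76.7 80.1]
t 15.20 pos [ 0.5 -0.3  0.2] yaw 74.75 zaxis [ 0. -0. -1.] F [ 0.1  0.5 -0.2] open 0.08 grip 0.0
```

```bash
python3 -c "
from station import ctrl
print(ctrl.finish_job())"
```

```text
the job is handed in; nothing more can be done
None
```

I've handed in the job: the probe is clipped on the earth stud by itself, level at about 64 mm above the bench, with the gripper withdrawn and about 15 s of the 42 s used.

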